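# Pack a drive and slide the carton under the label reader

### The job

Take the blue drive out of the black rack and lower it, not drop it, edgewise into the empty slot in the carton's foam until it is fully home. Then slide the carton flat along the bench, without lifting it, between the guides and under the reader bridge until it stands square against the end stop. Do not disturb the other drives in the rack, the tape roll, the label roll or the barcode scanner, and keep the drive that is already packed in its slot.

Things in the scene. Friction and masses are not known exactly. Their poses are not given: they have to be found in the camera images.
- drive_blue: Blue 2.5-inch drive, a rigid flat block standing on its long edge: 100 mm long (its x axis), 15 mm thick (its y axis), 70 mm high (its z axis, up). 0.2 kg nominal (0.16 to 0.26 kg). Origin: centre of its underside. It starts in one of the rack's three slots; either end may lead when it is packed.
- drive_grey1: Bare-metal grey drive, same size and axes, in another slot of the rack. Leave it there.
- drive_grey2: Bare-metal grey drive, same size and axes, in the remaining slot of the rack. Leave it there.
- drive_packed: Bare-metal grey drive, same size and axes, already packed in the other foam slot of the carton (carton y = +28 mm). It rides along in the carton.
- rack: Black slotted plastic block fixed to the bench, 116 (its x) by 150 (its y) mm, 32 mm high. Three slots along its x at y = -50, 0, +50 mm, 18 mm wide, floor 8 mm above the bench, ends closed by lips 22 mm high. A drive in it stands 78 mm above the bench at its top edge, with 35 mm of air between neighbours. Origin: centre of its underside.
- carton: Open brown cardboard tray, no lid, loose on the bench: 134 mm wide (its x), 160 mm long (its y), 90 mm high, about 0.32 kg (0.25 to 0.42) without drives. Side walls (x = +-67 mm) 5 mm thick, end walls (y = +-80 mm) doubled, 8 mm thick. A dark foam block with two slots fills its lower half, top 46 mm above the underside. Origin: centre of its underside.
- carton_slot (a point): Centre of the floor of the empty foam slot, in the carton's frame x 0, y -28, z 12 mm. Both slots run across the carton (along its x), 107 mm long, 19 mm wide, at y -28 (empty) and +28 mm (packed). A drive fully home rests on the slot floor, its top edge 82 mm above the bench, 8 mm below the carton's rim.
- carton_wall (a point): Middle of the top of the carton's 8 mm thick end wall at its +y end (x 0, y 76, z 90 mm), the trailing wall when the carton goes into the station with its -y end first: a good place to pinch it from above.
- station: Scan station fixed to the bench: guides, reader bridge, yellow end stop. Origin: the spot on the bench where the carton's origin comes to stand when home. The carton travels along the station's -y axis, its x and y axes along the station's (or turned by 180 degrees). End stop: two black buffers with faces at y = -80 mm, 28 mm above the bench.
- station_mouth (a point): Middle of the flared mouth, on the bench, at station x 0, y 125 mm. Two metal guides, 40 mm high, 6 mm thick: inner faces 146 mm apart (x = +-73 mm) from y = -90 to +50 mm, then flaring outwards by 26 degrees to a mouth about 221 mm wide at y = +125 mm.
- station_bridge (a point): Middle of the grey reader bridge's underside, 115 mm above the bench (station x 0, y -25 mm). The bridge spans x = +-135 mm and y = -60 to +10 mm on two posts (30 mm square, x = +-120 mm); reader heads on top reach 189 mm above the bench, a stack light at x = +118 mm reaches 230 mm.
- tape_roll: Roll of brown parcel tape lying flat, 100 mm across, 50 mm high, loose. Origin: centre of its underside. Leave it.
- label_roll: Roll of white labels standing upright, 92 mm across, 75 mm high, loose. Origin: centre of its underside. Leave it.
- barcode_scanner: Black and grey hand scanner on a round stand, 90 mm across at its foot, 158 mm high, loose. Origin: centre of its underside. Leave it.
Mind the look-alikes: they are no part of the job. Of the things shaped like the carton, the brown one is meant.

How it is judged:
On the way:
1. the blue drive is fully home in the empty foam slot and let go, while the carton has not yet reached the bridge (x of drive_blue in the frame of carton between -0.008 and 0.008 m and y of drive_blue in the frame of carton between -0.034 and -0.022 m and z of drive_blue in the frame of carton below 0.016 m and angle between the z axis of drive_blue and the z axis of carton, either way round below 0.12 rad and contact force between the fingers and drive_blue below 0.1 N and y of carton in the frame of station above 0.1 m), for 0.2 s.
At the end, for the whole second after the job is handed in: Both drives in the carton stand fully home (within 4 mm of the slot floor, upright within 0.12 rad), the blue one in the slot that was empty; the carton is flat on the bench under the bridge, within 6 mm of the end stop, within 12 mm of the lane's middle, square within 0.06 rad, at rest (x of drive_blue in the frame of carton between -0.008 and 0.008 m and y of drive_blue in the frame of carton between -0.034 and -0.022 m and z of each of drive_blue, drive_packed in the frame of carton below 0.016 m and angle between the z axis of each of drive_blue, drive_packed and the z axis of carton, either way round below 0.12 rad and x of drive_packed in the frame of carton between -0.008 and 0.008 m and y of drive_packed in the frame of carton between 0.022 and 0.034 m and x of carton in the frame of station between -0.012 and 0.012 m and y of carton in the frame of station between -0.006 and 0.006 m and angle between the x axis of carton and the x axis of station, either way round below 0.06 rad and height (world z) of carton below 0.005 m and linear speed of carton below 0.01 m/s and linear speed of drive_blue below 0.02 m/s); the robot touches nothing.
It fails at once if the tape roll, label roll or barcode scanner is shifted by more than 30 mm or tipped over (distance of any of tape_roll, label_roll, barcode_scanner from where it was at the start of the episode above 0.03 m or angle between any of tape_roll, label_roll, barcode_scanner's own z axis and vertical above 0.35 rad).
It fails at once if a grey drive in the rack is moved by more than 20 mm (distance of any of drive_grey1, drive_grey2 from where it was at the start of the episode above 0.02 m).
It fails at once if the carton is lifted more than 20 mm off the bench or tipped by more than 0.15 rad (height (world z) of carton above 0.02 m or angle between carton's own z axis and vertical above 0.15 rad).
It fails at once if the blue drive is dropped (falls free by more than about 20 mm) (linear speed of drive_blue above 0.65 m/s and contact force between the fingers and drive_blue below 0.05 N).
It also fails if it takes over 59 s, if anything falls off the work surface, if the arm or the gripper's body presses on something with over 40 N, if the wrist force passes 120 N, or if a joint passes its speed limit or range.

### The arm

A 7-joint arm with a two-finger parallel gripper is mounted at the origin on the work surface. World frame = base frame: x ahead of the robot, y to its left, z up, the work surface at z = 0. Lengths are in m, angles in rad, forces in N, time in s.
With the tool pointing down it reaches from about 0.4 to 0.85 m from the base axis. Payload 10.4 kg.
Tool frame: the origin (TCP) lies between the finger pads; the fingertips stand manip.tip_extent ahead of it and the grasp point (between the pads) lies 6 mm ahead of it (manip.tip_extent is the distance from the TCP to the fingertips, in m); z points along the fingers, y is the line along which they close (so a half turn about z gives the same grasp; the last joint's range is limited). The gripper opens to 85 mm and grips with 20 to 120 N. Pads are 22 mm wide; open, the fingers measure 114 mm over their backs; the gripper's body (76 mm by 85 mm) begins 54 mm behind the grasp point. The pads swing forward as they close: fully open they stand 13 mm farther back than shut.
Start: joints at [-1.215, 0.332, -0.065, 1.46, 0.022, 1.35, -0.088], TCP at [0.231, 0.581, 0.236] pointing down, gripper open.
Joint ranges: [-2.6, 2.6], [-0.5, 2.12], [-1.47, 1.34], [0.16, 2.42], [-1.27, 4.41], [0.06, 2.06], [-2.6, 2.6]. Speed limits (rad/s): [2.22, 2.22, 2.79, 2.79, 3.14, 3.14, 3.14].

### API

Orientations are given as a unit quaternion [x, y, z, w].
In Python, from workcell import get_obs, optics, workorder, manip gives the robot as it stands.
- The arm moves only by the tool jog_arm, never from a script. Its argument "increments" is a list of rows, each a list of 7 numbers: the shift along the tool's x, y, z in m, then the turn, a rotation vector about the tool's x, y, z in rad, then the opening, from -1 (shut) to 1 (fully open). A call has 1 to 5 rows; each row is the pose to reach, as a shift and turn from the pose commanded when the call began, along the tool's axes at that moment; what a row does not reach only later rows make up. A row lasts 1/12 s, in which the tool goes at most 41.7 mm and 7.16 degrees, less where a joint would pass 70% of its speed; a pose out of reach is approached as far as the arm can. A call with a gripper value outside its range is refused whole. The fingers move at their own pace and stop on an object; "grip_force" is the grip in N (left out, the last holds). Time passes only in rows, so rows that repeat a pose let the fingers close. It gives the time, the measured TCP pose, the force, the opening and the grip force at its end, in the units of the state.
- get_obs(): the state, without advancing time (a new reading comes with each control period).
- optics.camera(name): name is "scene" or "top" or "wrist"; returns a dict with "color" (420x560x3 uint8, red, green, blue), "depth" (420x560 float32, m along the optical axis (not along the pixel's ray), 0 where there is no reading), "K" (3x3 intrinsics, pixels), "R" (3x3) and "t" (3): a world point X has camera coordinates R X + t. Camera axes: x right, y down, z forward; pixel columns grow to the right and rows downward; lengths in m; the calibration is good to about 2 mm. A picture is of the moment at which its call begins.
- workorder.hand_in(): hands the job in; it is judged then, once.
The state is a dict: "clock": time; "joint_pos": joint angles; "joint_velocities": joint speeds; "tau": joint torques, N m; "position": TCP position; "ee_rot": TCP orientation; "ft_force": force on the tool from outside, world axes, zero at the start; "torque": the same for the moment, N m; "grip_width": opening from 0.0 (shut) to 1.0 (fully open); "grasp_force": force on a finger pad.
Only numpy, scipy, OpenCV 4.12 (cv2) and the standard library are available. Lean on these libraries where they do the work, as an engineer would, in place of code of your own. Each camera call takes 0.05 s, during which the arm holds its last target. There are 200 camera calls.

## Working session

There is one attempt and no reset: what is moved stays moved. The work goes in short steps, Python scripts to look and compute and a tool call to move; the robot and the scene stay as the last step left them, time stands still between calls to the robot, and variables do not carry over. Pictures are saved under pics/ and viewed, at most 10 in all, crops included, and the job is handed in when it is done.

Besides the shell and the picture viewer there is one more tool, called after "Request:" as name([rows], argument=value, ...), one row to a line, values as JSON. jog_arm: Moves the arm, as the interface text tells. Its arguments: {"type":"object","properties":{"increments":{"type":"array"},"grip_force":{"type":"number"}},"required":["increments"]}

```bash
mkdir -p pics; ls; python3 - <<'E'
from workcell import get_obs, optics, manip
import cv2,numpy as np
print(get_obs()); print(manip.tip_extent)
for n in("scene","top"):
    c=optics.camera(n); cv2.imwrite(f"pics/{n}0.png",c["color"][...,::-1]); np.savez(f"{n}0.npz",**c); print(n,c["K"],c["R"],c["t"])
E
```

```text
pics
{'clock': 0.0, 'joint_pos': array([-1.21461897,  0.3328774 , -0.06470528,  1.46093096,  0.02158751,
        1.34985585, -0.08847525]), 'joint_velocities': array([-0.00141034, -0.00099678, -0.00091684,  0.00105115,  0.00091313,
        0.00162189,  0.00108868]), 'tau': array([ 6.35924516e-04, -6.25458312e+01,  4.99263871e-02, -3.91613388e+01,
        1.64130167e-02,  9.52606177e-03, -2.49173627e-05]), 'position': array([0.23098253, 0.58037433, 0.23531741]), 'ee_rot': array([ 1.88235039e-01,  9.82123768e-01, -6.80112774e-04, -1.06047024e-04]), 'ft_force': array([ 0.04562336, -0.17899099, -0.12285955]), 'torque': array([0.01698778, 0.06178538, 0.02211562]), 'grasp_force': 0.0, 'grip_width': 1.005399872671441}
0.025
scene [[499.14371613   0.         281.73750625]
 [  0.         499.14371613 210.01385445]
 [  0.           0.           1.        ]] [[ 0.26761735  0.96350991  0.00544111]
 [ 0.6974975  -0.1898296  -0.69098622]
 [-0.66473918  0.18871506 -0.72284745]] [-0.24308673 -0.28653828  1.67402937]
top [[481.05942405   0.         281.03963902]
 [  0.         481.05942405 209.74864264]
 [  0.           0.           1.        ]] [[ 0.02387118 -0.99944408  0.02327433]
 [-0.99600807 -0.02577924 -0.08545963]
 [ 0.08601211 -0.0211414  -0.99606976]] [0.09028159 0.52084275 1.35902312]
```

View pics/scene0.png

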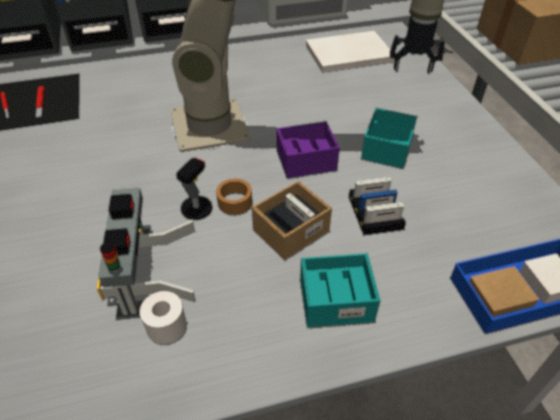

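View pics/top0.png

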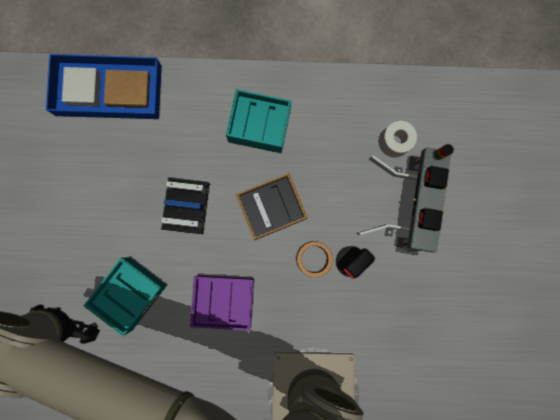

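The top view shows the rack at (185,205) with the blue drive in the middle slot. The brown carton is at (271,207), turned about 25°, with its packed drive on the left and its empty slot on the right. The station is at (425,200) with its mouth facing left, which is world +y. The label roll is at (400,137), the tape roll at (315,259) and the scanner at (352,262).

```bash
cat > h.py <<'E'
import numpy as np,cv2
def cloud(c):
    d=c["depth"]; v,u=np.indices(d.shape); K=c["K"]
    P=np.stack([(u-K[0,2])/K[0,0]*d,(v-K[1,2])/K[1,1]*d,d],-1)
    W=(P-c["t"])@c["R"]; W[d==0]=np.nan
    return W
def pts(W,u0,u1,v0,v1,z0,z1):
    Q=W[v0:v1,u0:u1].reshape(-1,3); return Q[(Q[:,2]>z0)&(Q[:,2]<z1)]
def rect(Q):
    return cv2.minAreaRect((Q[:,:2]*1000).astype(np.float32))
E
python3 - <<'E'
from h import *
np.set_printoptions(precision=1,suppress=True)
c=dict(np.load("top0.npz")); W=cloud(c)
print("bench z",np.nanmedian(W[150:170,320:350,2]))
for n,b in dict(carton_rim=(228,315,165,250,.082,.1),packed=(245,275,185,232,.07,.086),rack_drives=(155,215,172,240,.068,.09),rack=(155,215,172,240,.022,.045),bridge=(400,460,140,260,.1,.15),g_all=(340,420,140,250,.03,.05)).items():
    Q=pts(W,*b); r=rect(Q); print(n,len(Q),r,"z",np.median(Q[:,2])*1000); print(cv2.boxPoints(r).ravel())
col=c["color"].astype(int)
m=(col[...,2]>col[...,0]+40)&(col[...,2]>100); m[:, :155]=0;m[:,215:]=0;m[:172]=0;m[240:]=0
Q=W[m]; print("blue",len(Q),rect(Q),Q[:,2].min()*1000,Q[:,2].max()*1000)
Q=pts(W,400,460,140,260,.05,.25); h,e=np.histogram(Q[:,2]*1000,20); print(h,e)
E
```

```text
bench z 0.0015685092721680989
carton_rim 661 ((524.510986328125, 130.5548095703125), (134.55075073242188, 160.6856689453125), 23.767589569091797) z 90.35593884188856
[430.6 177.  495.3  29.9 618.5  84.1 553.7 231.2]
packed 197 ((518.1695556640625, 172.72323608398438), (116.87416076660156, 63.79011917114258), 11.570450782775879) z 82.51434763771374
[454.5 192.2 467.3 129.8 581.8 153.2 569.  215.7]
rack_drives 639 ((524.0882568359375, 375.986572265625), (99.94947814941406, 115.0976791381836), 85.08952331542969) z 79.45908675346395
[462.5 331.1 577.1 321.3 585.7 420.9 471.  430.7]
rack 1436 ((524.2904052734375, 375.40557861328125), (117.03458404541016, 150.11666870117188), 84.8943099975586) z 33.62018988343948
[444.3 323.8 593.8 310.4 604.3 427.  454.7 440.4]
bridge 337 ((542.7318725585938, -252.36807250976562), (273.6200866699219, 66.81880187988281), 5.915167331695557) z 138.9481272186374
[ 403.2 -233.2  410.1 -299.7  682.3 -271.5  675.4 -205. ]
g_all 373 ((578.1858520507812, -209.5342559814453), (140.0109100341797, 310.9356384277344), 81.57234191894531) z 40.58866057671869
[ 414.1 -256.   721.7 -301.6  742.2 -163.1  434.7 -117.5]
blue 144 ((523.9389038085938, 378.3273010253906), (95.04315948486328, 12.224042892456055), 84.6929931640625) 72.97676001439721 87.26822688455803
[  18    8  117   37    2    2    3   32   78  115  272 1504   70   75
  446  412   16   18   18  105] [ 50.3  59.6  68.9  78.2  87.5  96.8 106.1 115.4 124.7 134.  143.3 152.6
 161.9 171.2 180.5 189.8 199.1 208.4 217.7 227.  236.2]
```

```bash
python3 - <<'E'
from h import *
np.set_printoptions(precision=1,suppress=True)
c=dict(np.load("top0.npz")); W=cloud(c)
Q=pts(W,395,465,140,260,.142,.156); r=rect(Q); print("bridge top",len(Q),r); print(cv2.boxPoints(r))
yaw=np.deg2rad(5.9); o=np.array([540.1,-227.5])
ex=np.array([np.cos(yaw),np.sin(yaw)]); ey=np.array([-ex[1],ex[0]])
for nm,W in (("top",W),("scene",cloud(dict(np.load("scene0.npz"))))):
    Q=W.reshape(-1,3); Q=Q[np.isfinite(Q[:,2])]*1000; d=Q[:,:2]-o; S=np.c_[d@ex,d@ey,Q[:,2]]
    for lo,hi in ((33,45),):
        T=S[(S[:,2]>lo)&(S[:,2]<hi)&(abs(S[:,0])<130)&(S[:,1]>-120)&(S[:,1]<135)]
        for y in range(-110,135,10):
            q=T[(T[:,1]>=y)&(T[:,1]<y+10)]
            for s in(-1,1):
                p=q[q[:,0]*s>0,0]
                if len(p):print(nm,y,s,len(p),p.min(),np.median(p),p.max())
    # bridge edges
    T=S[(S[:,2]>142)&(S[:,2]<156)&(abs(S[:,0])<160)&(S[:,1]>-100)&(S[:,1]<60)]
    for x in range(-140,150,20):
        q=T[(T[:,0]>=x)&(T[:,0]<x+20),1]
        if len(q): print("B",x,len(q),q.min(),q.max())
    print("Bx",T[:,0].min(),T[:,0].max())
E
```

```text
bridge top 995 ((546.1754760742188, -282.9281311035156), (76.18948364257812, 269.8880310058594), 81.70417785644531)
[[ 407.1 -301.2]
 [ 674.2 -340.1]
 [ 685.2 -264.7]
 [ 418.1 -225.8]]
top -80 1 8 106.67374521927876 115.1995861425974 129.4290974149552
top -70 1 4 75.15797499880155 77.32944759778512 81.083561928632
top -60 1 8 75.2829837290149 79.47336035339681 81.66142231048572
top -50 1 7 78.50842399704992 81.6716023373876 84.75548427778983
top -40 1 9 79.3334354885698 85.22837238542104 89.26852225748088
top -30 -1 6 -71.51839888980436 -68.77103998679829 -65.64197149176174
top -30 1 9 83.31849460302215 86.66859065845726 90.32523396991951
top -20 -1 19 -127.41193587066104 -102.33158235899478 -64.68923495997359
top -20 1 8 86.2120366501498 89.69958547736152 93.21866896172483
top -10 -1 9 -67.5861869226409 -64.61711601880191 -61.281028333559696
top -10 1 11 87.15862844863075 90.74658454369839 96.87594394503667
top 0 -1 5 -63.65405825061399 -61.06860888438701 -60.734940299121725
top 0 1 12 96.64014406082947 101.66505158792862 107.21381947019643
top 10 -1 9 -63.242698701337225 -60.226606
[... 3874 characters left out ...]
120 82 -54.319258845394884 7.489616024032981
B -100 43 -15.198018719781995 3.620029684015262
B -80 33 -15.394517535697926 -2.4349311477245057
B -60 49 -82.87134586131037 -7.070411824465744
B -40 136 -87.49436064718056 -12.129390398544171
B -20 174 -88.82665125144393 -16.01261133271671
B 0 66 -58.10179667185183 -20.06870457533589
B 20 51 -42.575296502488925 -26.049237011193327
B 40 49 -48.07716477752946 -31.375048689762142
B 60 54 -76.62736138090952 -37.63466262155326
B 80 102 -75.91962921551855 -42.66411739437956
B 100 125 -99.93769628705502 -47.87486329466594
B 120 182 -99.92825950687849 -52.5468925931667
B 140 1 -62.67591792564671 -62.67591792564671
Bx -134.70444401820313 140.6899233705912
```

```bash
python3 - <<'E'
from h import *
from scipy.optimize import least_squares
np.set_printoptions(precision=2,suppress=True)
for nm in("top","scene"):
    W=cloud(dict(np.load(nm+"0.npz")))*1000; Q=W.reshape(-1,3); Q=Q[np.isfinite(Q[:,2])]
    def S(p):
        e=np.array([np.cos(p[2]),np.sin(p[2])]); d=Q[:,:2]-p[:2]
        return np.c_[d@e,d@np.array([-e[1],e[0]])]
    p=np.array([550.2,-255.1,np.deg2rad(-8.29)])
    s=S(p); X=abs(s[:,0])
    def model(s): 
        y=s[:,1]; return 76+np.where(y>50,(y-50)*np.tan(np.deg2rad(26)),0)
    g=(Q[:,2]>36)&(Q[:,2]<45)&(s[:,1]>15)&(s[:,1]<122)&(abs(X-model(s))<14)
    b=(Q[:,2]>142)&(Q[:,2]<156)&(X<135)&(abs(s[:,1]-10)<10)
    # bridge front edge: max y in x-bins
    idx=[]
    for x in range(-130,130,10):
        i=np.where((Q[:,2]>142)&(Q[:,2]<156)&(s[:,0]>=x)&(s[:,0]<x+10)&(s[:,1]<30)&(s[:,1]>-20))[0]
        if len(i): idx.append(i[np.argmax(s[i,1])])
    def f(p):
        s=S(p); q=s[g]; r=(abs(q[:,0])-model(q))*np.where(q[:,1]>50,.9,1)
        return np.r_[r,(s[idx,1]-10)]
    r=least_squares(f,p,loss="soft_l1",f_scale=2)
    s=S(r.x); print(nm,g.sum(),len(idx),r.x[:2],np.rad2deg(r.x[2]),"edge",s[idx,1]-10)
    for sg in(-1,1):
        for lo,hi in((15,50),(55,122)):
            k=g&(s[:,0]*sg>0)&(s[:,1]>lo)&(s[:,1]<hi); print(sg,lo,k.sum(),np.median(abs(s[k,0])-model(s[k])))
    # end stop: yellow
W=cloud(dict(np.load("top0.npz")));col=np.load("top0.npz")["color"].astype(int)
# rolls / scanner
for n,b in dict(tape=(290,336,238,280,.04,.06),label=(380,420,118,158,.06,.09),scan=(330,378,240,282,.01,.2)).items():
    Q=pts(W,*b);print(n,np.array(cv2.minEnclosingCircle((Q[:,:2]*1000).astype(np.float32))[0]),cv2.minEnclosingCircle((Q[:,:2]*1000).astype(np.float32))[1])
# blue drive at full accuracy
E
```

```text
top 168 26 [ 549.51 -260.43] -8.433086370486011 edge [-0.03 -0.22 -0.05 -0.64 -0.37  0.58 -0.58  1.3   1.59  1.77  5.29  1.79
  2.67  2.06  2.99  1.7   1.64  2.05  1.66  2.34  0.23  0.17  0.74  0.48
 -0.45 -0.36]
-1 15 23 -0.21056399176778484
-1 55 51 0.6851866784189156
1 15 27 -0.1921397125467479
1 55 55 0.7706431577308734
scene 227 26 [ 551.65 -260.89] -8.41577264054428 edge [ 0.45  0.56 -0.74  0.31  0.03  0.37  0.44 -0.24 -0.05  2.71  2.08  2.29
  2.47  1.3   2.04  2.21  1.43  1.97  0.6   1.8  -0.02 -0.06  0.4   0.66
  0.91  0.06]
-1 15 24 -0.08532851496978111
-1 55 63 0.875425952144326
1 15 33 -0.22868796342923758
1 55 89 0.3726057742791369
tape [381.43   6.22] 49.825923919677734
label [ 731.33 -225.91] 47.359169006347656
scan [378.22 -83.92] 56.362003326416016
```

```bash
cat >> h.py <<'E'
from scipy.spatial.transform import Rotation as Ro
def go(x,y,z,yaw):
    """increment (tool axes) from the measured pose to TCP x,y,z (mm), tool y axis at yaw (deg), pointing down"""
    from workcell import get_obs
    o=get_obs(); R=Ro.from_quat(o["ee_rot"]); t=np.deg2rad(yaw); yv=np.array([np.cos(t),np.sin(t),0]); zv=np.array([0,0,-1.])
    T=Ro.from_matrix(np.c_[np.cross(yv,zv),yv,zv])
    d=R.inv().apply(np.array([x,y,z])/1000-o["position"]); rv=(R.inv()*T).as_rotvec()
    m=R.as_matrix(); print("t",round(o["clock"],2),"pos",(o["position"]*1000).round(1),"yaw",np.rad2deg(np.arctan2(m[1,1],m[0,1])).round(2),"F",o["ft_force"].round(1),"grip",o["grip_width"].round(3),o["grasp_force"].round(1))
    print("inc",d.round(4),rv.round(4))
E
python3 -c "
from h import *
go(524,377,150,-5.1)"
```

```text
Traceback (most recent call last):
  File "h.py", line 18, in go
    m=R.as_matrix(); print("t",round(o["clock"],2),"pos",(o["position"]*1000).round(1),"yaw",np.rad2deg(np.arctan2(m[1,1],m[0,1])).round(2),"F",o["ft_force"].round(1),"grip",o["grip_width"].round(3),o["grasp_force"].round(1))
                                                                                                                                                                              ^^^^^^^^^^^^^^^^^^^^^
AttributeError: 'float' object has no attribute 'round'
```

```bash
sed -i 's/o\["grip_width"\].round(3),o\["grasp_force"\].round(1)/round(float(o["grip_width"]),3),round(float(o["grasp_force"]),1)/' h.py
python3 -c "
from h import *
go(524,377,150,-5.1)"
```

```text
t 0.1 pos [231.  580.4 235.4] yaw 68.3 F [-1.   0.4  0.5] grip 1.002 0.0
inc [-0.3474 -0.0805  0.0855] [-1.000e-03  8.000e-04  1.281e+00]
```

Request:
jog_arm([
  [-0.035,-0.008,0,0,0,0.12,-0.15],
  [-0.07,-0.016,0,0,0,0.24,-0.15],
  [-0.105,-0.024,0,0,0,0.36,-0.15],
  [-0.14,-0.032,0,0,0,0.48,-0.15],
  [-0.17,-0.04,0,0,0,0.6,-0.15],
], grip_force=40)

```text
clock: 0.52
position: [0.3763, 0.4787, 0.2358]
ee_rot: [0.473, 0.881, -0.0, 0.0]
ft_force: [1.5, 0.7, -0.1]
grip_width: 0.425
grasp_force: 0.0
```

```bash
python3 -c "
from h import *
go(524,377,150,-5.1)"
```

```text
t 0.52 pos [376.3 478.7 235.8] yaw 33.5 F [ 1.5  0.7 -0.1] grip 0.425 0.0
inc [-0.1663  0.067   0.0859] [0.     0.0007 0.6738]
```

Request:
jog_arm([
  [-0.033,0.013,0.016,0,0,0.12,-0.15],
  [-0.067,0.027,0.032,0,0,0.24,-0.15],
  [-0.1,0.04,0.048,0,0,0.36,-0.15],
  [-0.133,0.054,0.066,0,0,0.48,-0.15],
  [-0.166,0.067,0.085,0,0,0.6,-0.15],
])

```text
clock: 0.93
position: [0.5238, 0.3792, 0.1504]
ee_rot: [0.712, 0.702, 0.0, 0.0]
ft_force: [-0.3, 0.6, -0.4]
grip_width: 0.423
grasp_force: 0.0
```

Request:
jog_arm([
  [0,0,0,0,0,0.074,-0.15],
  [0,0,0,0,0,0.074,-0.15],
])

```text
clock: 1.1
position: [0.5238, 0.3773, 0.1491]
ee_rot: [0.738, 0.674, -0.002, 0.001]
ft_force: [-0.1, 0.6, 0.4]
grip_width: 0.424
grasp_force: 0.0
```

```bash
python3 - <<'E'
from h import *
from workcell import optics
go(524,377,70,-5.1)
c=optics.camera("wrist"); cv2.imwrite("pics/w1.png",c["color"][...,::-1]); W=cloud(c)*1000
col=c["color"].astype(int); m=(col[...,2]>col[...,0]+40)&(col[...,2]>90)&(abs(W[...,2]-78)<6)
print(m.sum(),rect(W[m]/1000), cv2.boxPoints(rect(W[m]/1000)), np.median(W[m][:,2]))
for u0 in [0]:
    Q=W.reshape(-1,3); Q=Q[(abs(Q[:,2]-78)<5)&(abs(Q[:,0]-524)<70)&(abs(Q[:,1]-377)<70)]; print(len(Q),rect(Q/1000))
E
```

```text
t 1.1 pos [523.8 377.3 149.1] yaw -5.18 F [-0.1  0.6  0.4] grip 0.424 0.0
inc [0.     0.0003 0.0791] [-0.0013  0.0033 -0.0015]
0 ((0.0, 0.0), (0.0, 0.0), 0.0) [[0. 0.]
 [0. 0.]
 [0. 0.]
 [0. 0.]] nan
11178 ((523.3994750976562, 377.75921630859375), (100.34553527832031, 115.51834106445312), 84.90692138671875)
  return _methods._mean(a, axis=axis, dtype=dtype,
  ret = ret.dtype.type(ret / rcount)
```

View pics/w1.png

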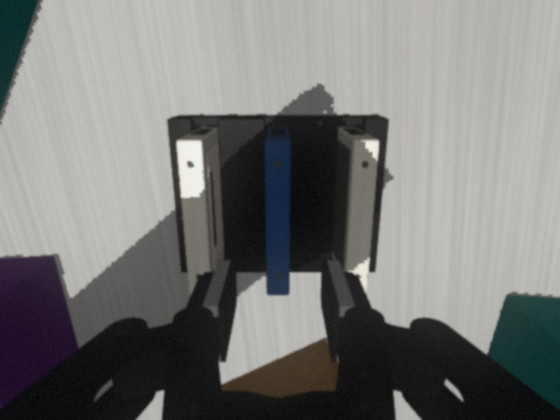

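The wrist picture shows the blue drive at (277,215), centred between the fingers (inner edges at 236 and 322). The neighbouring drives are at 200 and 358.

Request:
jog_arm([
  [0,0,0.02,0,0,0,-0.25],
  [0,0,0.04,0,0,0,-0.25],
  [0,0,0.06,0,0,0,-0.25],
  [0,0,0.072,0,0,0,-0.25],
  [0,0,0.079,0,0,0,-0.25],
])

```text
clock: 1.57
position: [0.521, 0.3811, 0.0708]
ee_rot: [0.734, 0.679, -0.001, -0.0]
ft_force: [-0.4, -0.4, 0.2]
grip_width: 0.373
grasp_force: 0.0
```

Request:
jog_arm([
  [0,0,0,0,0,0,-0.7],
  [0,0,0,0,0,0,-1],
  [0,0,0,0,0,0,-1],
  [0,0,0,0,0,0,-1],
  [0,0,0,0,0,0,-1],
], grip_force=40)

```text
clock: 1.98
position: [0.5228, 0.3806, 0.0729]
ee_rot: [0.735, 0.678, 0.001, -0.0]
ft_force: [0.7, 0.3, -2.6]
grip_width: 0.159
grasp_force: 42.4
```

```bash
python3 -c "
from h import *
go(524,377,170,-5.1)"
```

```text
t 1.98 pos [522.8 380.6  72.9] yaw -4.69 F [ 0.7  0.3 -2.6] grip 0.159 42.4
inc [-0.0034  0.0016 -0.0971] [ 0.0007 -0.001   0.0072]
```

Request:
jog_arm([
  [0,0,-0.01,0,0,0,-1],
  [0,0,-0.03,0,0,0,-1],
  [0,0,-0.06,0,0,0,-1],
  [0,0,-0.09,0,0,0,-1],
  [0,0,-0.115,0,0,0,-1],
])

```text
clock: 2.4
position: [0.5229, 0.3804, 0.1904]
ee_rot: [0.736, 0.677, 0.001, 0.0]
ft_force: [1.0, 1.0, -2.2]
grip_width: 0.159
grasp_force: 42.5
```

```bash
python3 - <<'E'
from h import *
from workcell import optics
go(535.8,104.9,188,-66.2)
c=optics.camera("scene"); cv2.imwrite("pics/s2.png",c["color"][80:300,220:480,::-1].repeat(2,0).repeat(2,1))
E
```

```text
t 2.4 pos [522.9 380.4 190.4] yaw -4.71 F [ 1.   1.  -2.2] grip 0.159 42.5
inc [-0.2735  0.0355  0.0021] [ 5.0000e-04 -2.2000e-03  1.0732e+00]
```

View pics/s2.png

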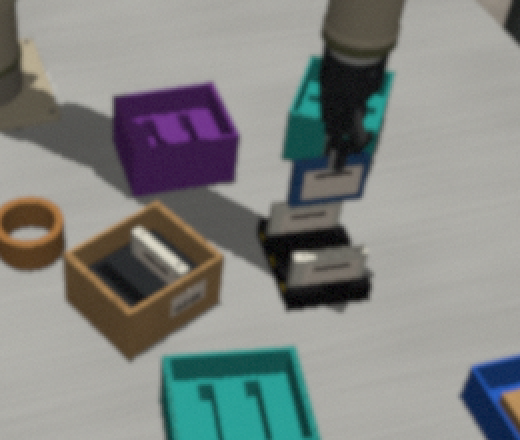

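The blue drive hangs level in the gripper at (328,178), above the rack, and the grey drives are undisturbed.

Request:
jog_arm([
  [-0.02,0.003,0,0,0,0.1,-1],
  [-0.05,0.007,0,0,0,0.22,-1],
  [-0.085,0.011,0,0,0,0.34,-1],
  [-0.12,0.016,0,0,0,0.46,-1],
  [-0.155,0.02,0,0,0,0.58,-1],
])

```text
clock: 2.87
position: [0.5298, 0.2226, 0.1879]
ee_rot: [0.9, 0.436, 0.001, -0.0]
ft_force: [0.0, -1.0, -2.2]
grip_width: 0.158
grasp_force: 42.4
```

```bash
python3 - <<'E'
from h import *
go(535.8,104.9,188,-66.2)
E
```

```text
t 2.87 pos [529.8 222.6 187.9] yaw -38.26 F [ 0.  -1.  -2.2] grip 0.158 42.4
inc [-0.0887  0.0776 -0.0002] [-2.000e-04 -1.100e-03  4.876e-01]
```

Request:
jog_arm([
  [-0.025,0.022,0,0,0,0.12,-1],
  [-0.05,0.044,0,0,0,0.24,-1],
  [-0.07,0.062,0,0,0,0.36,-1],
  [-0.082,0.072,0,0,0,0.44,-1],
  [-0.088,0.077,0,0,0,0.488,-1],
])

```text
clock: 3.28
position: [0.5367, 0.1041, 0.1881]
ee_rot: [0.979, 0.205, 0.001, -0.0]
ft_force: [-0.3, 0.8, -1.9]
grip_width: 0.162
grasp_force: 42.5
```

Request:
jog_arm([
  [0,0,0,0,0,0,-1],
  [0,0,0,0,0,0,-1],
])

```text
clock: 3.45
position: [0.5365, 0.1077, 0.1877]
ee_rot: [0.978, 0.209, 0.0, -0.0]
ft_force: [0.1, 0.2, -1.4]
grip_width: 0.159
grasp_force: 42.5
```

```bash
python3 - <<'E'
from h import *
from workcell import optics,get_obs
go(535.8,104.9,188,-66.2)
c=optics.camera("wrist"); np.savez("w3.npz",**c); cv2.imwrite("pics/w3.png",c["color"][...,::-1]); W=cloud(c)*1000
t=np.deg2rad(23.8); ex=np.array([np.cos(t),np.sin(t)]);ey=np.array([-ex[1],ex[0]])
o=get_obs()["position"]*1000
Q=W.reshape(-1,3); d=Q[:,:2]-o[:2]; a,b=d@ex,d@ey
m=(a>-75)&(a<75)&(abs(b)<20)&(Q[:,2]>100)&(Q[:,2]<205)
h,e=np.histogram(Q[m,2],20); print(h,e.round())
m&=(Q[:,2]>180)&(Q[:,2]<205)
print("top pts",m.sum(),a[m].min(),a[m].max(),np.percentile(b[m],[2,50,98]))
m=(abs(Q[:,2]-90)<5)&np.isfinite(Q[:,2])&(abs(a)<150)&(abs(b)<160); print("rim",rect(Q[m]/1000))
c=optics.camera("top"); np.savez("t3.npz",**c)
E
```

```text
t 3.45 pos [536.5 107.7 187.7] yaw -65.82 F [ 0.1  0.2 -1.4] grip 0.159 42.5
inc [-0.0018  0.0022 -0.0003] [-0.0006 -0.001   0.0067]
[  31   37   24   35   41   39   48   46   52   52   60   80   63   74
   79  167 1116 7312  391  392] [126. 130. 134. 137. 141. 145. 149. 153. 157. 161. 165. 169. 173. 177.
 181. 185. 189. 193. 197. 201. 205.]
top pts 9478 -53.62662081095508 47.16478590166145 [-16.23252636  -0.60700956  15.7647158 ]
rim ((522.5125122070312, 132.03883361816406), (136.24118041992188, 161.05267333984375), 23.80500030517578)
```

View pics/w3.png

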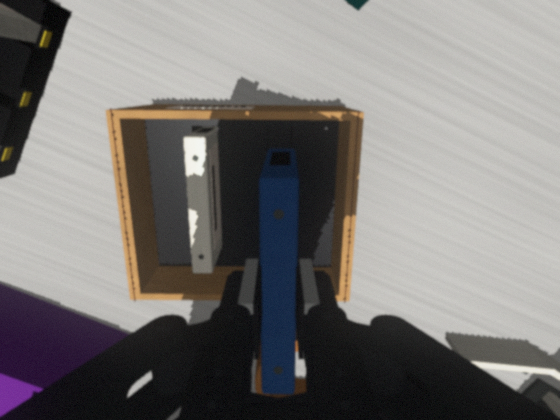

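The blue drive at (279,270) hangs over the carton with its edge parallel to the empty slot. The packed drive is at (203,205).

```bash
python3 - <<'E'
from h import *
np.set_printoptions(precision=1,suppress=True)
t=np.deg2rad(23.8); ex=np.array([np.cos(t),np.sin(t)]);ey=np.array([-ex[1],ex[0]])
o=np.array([536.5,107.7])
for n in("w3","t3"):
    W=cloud(dict(np.load(n+".npz")))*1000; Q=W.reshape(-1,3); Q=Q[np.isfinite(Q[:,2])]; d=Q[:,:2]-o; a,b=d@ex,d@ey
    near=(abs(a)<85)&(b>-70)&(b<125)
    m=near&(abs(Q[:,2]-90)<4)
    for nm,v,w,lo,hi in(("y+",b,a,85,125),("y-",b,a,-70,-35),("x+",a,b,45,85),("x-",a,b,-85,-45)):
        k=m&(v>lo)&(v<hi); k&=(w>-30)&(w<45) ; print(n,nm,k.sum(),np.percentile(v[k],[2,50,98]) if k.sum() else "")
    k=near&(abs(Q[:,2]-82)<3)&(b>40)&(b<75)&(abs(a)<50+10); print("packed",k.sum(),np.percentile(a[k],[1,99]),np.percentile(b[k],[2,50,98]))
    k=(Q[:,2]>30)&(Q[:,2]<52)&near;print("foam z",np.median(Q[k,2]))
    if n=="w3":
        # slot edges: height by b at a in 52..
        for a0,a1 in((30,40),(40,50)):
            for b0 in range(-40,40,4):
                k=near&(a>a0)&(a<a1)&(b>=b0)&(b<b0+4)&(Q[:,2]<70)
                if k.sum(): print(a0,b0,k.sum(),np.percentile(Q[k,2],[5,50,95]),end="; ")
E
```

```text
w3 y+ 1590 [ 99.4 102.9 107.6]
w3 y- 1423 [-52.1 -47.9 -44.1]
w3 x+ 1045 [59.7 62.2 64.5]
w3 x- 55 [-69.3 -65.5 -64.2]
packed 3007 [-50.8  46.8] [48.3 55.2 62.6]
foam z 46.253631922721496
30 -40 72 [45.1 46.4 47.3]; 30 -36 68 [45.  46.3 47.4]; 30 -32 70 [44.8 46.2 47.5]; 30 -28 72 [45.1 46.1 47.3]; 30 -24 65 [45.  46.2 47.2]; 30 -20 68 [45.2 46.2 47.3]; 30 -16 71 [44.9 46.1 47.3]; 30 -12 56 [11.4 25.  47.2]; 30 -8 57 [10.9 12.5 13.4]; 30 -4 60 [11.1 12.3 13.9]; 30 0 47 [11.1 12.4 13.4]; 30 4 60 [11.4 12.3 13.3]; 30 8 74 [11.2 44.6 47. ]; 30 12 79 [45.  46.3 47.3]; 30 16 63 [45.  46.3 47.4]; 30 20 67 [45.  46.2 47.3]; 30 24 78 [45.1 46.3 47.5]; 30 28 68 [45.2 46.  46.9]; 30 32 64 [45.  46.1 47.1]; 30 36 71 [45.1 46.2 47.5]; 40 -40 68 [45.2 46.2 47.2]; 40 -36 75 [45.1 46.  47.2]; 40 -32 66 [45.1 46.1 47.2]; 40 -28 67 [44.9 46.1 47.2]; 40 -24 77 [45.2 46.3 47.2]; 40 -20 67 [44.8 46.1 47.3]; 40 -16 72 [44.9 46.1 47. ]; 40 -12 82 [11.8 44.9 46.9]; 40 -8 44 [11.  12.3 13.6]; 40 -4 40 [10.7 12.2 12.9]; 40 0 40 [10.9 12.4 14. ]; 40 4 44 [11.  12.2 13.1]; 40 8 82 [11.8 45.6 47. ]; 40 12 75 [45.  46.2 47.2]; 40 16 70 [45.  46.2 47.2]; 40 20 78 [45.3 46.1 47.3]; 40 24 71 [45.2 46.2 47.4]; 40 28 68 [45.4 46.4 47.4]; 40 32 77 [44.8 46.1 47.2]; 40 36 70 [45.1 46.  47.5]; t3 y+ 60 [ 98.2 102.3 105.9]
t3 y- 0 
t3 x+ 8 [59.8 62.2 64.6]
t3 x- 0 
packed 69 [-49.3  51.2] [48.1 56.6 61.8]
foam z 47.34597900527355
```

Request:
jog_arm([
  [0.001,0,0.01,0,0,0.006,-1],
  [0.001,0,0.025,0,0,0.006,-1],
  [0.001,0,0.04,0,0,0.006,-1],
  [0.001,0,0.055,0,0,0.006,-1],
  [0.001,0,0.065,0,0,0.006,-1],
])

```text
clock: 3.97
position: [0.5364, 0.1086, 0.1199]
ee_rot: [0.978, 0.207, -0.001, 0.0]
ft_force: [-0.3, 0.3, -1.2]
grip_width: 0.166
grasp_force: 42.5
```

Request:
jog_arm([
  [0,0,0,0,0,0,-1],
  [0,0,0,0,0,0,-1],
])

```text
clock: 4.13
position: [0.5371, 0.1081, 0.1217]
ee_rot: [0.979, 0.206, -0.001, 0.0]
ft_force: [-0.4, -0.5, -1.3]
grip_width: 0.161
grasp_force: 42.4
```

```bash
python3 - <<'E'
from h import *
from workcell import optics,get_obs
np.set_printoptions(precision=1,suppress=True)
go(537.4,108.1,122,-66.2)
c=optics.camera("wrist"); np.savez("w4.npz",**c)
t=np.deg2rad(23.8); ex=np.array([np.cos(t),np.sin(t)]);ey=np.array([-ex[1],ex[0]]); o=np.array([537.4,108.1])
W=cloud(c)*1000; Q=W.reshape(-1,3); Q=Q[np.isfinite(Q[:,2])]; d=Q[:,:2]-o; a,b=d@ex,d@ey
near=(abs(a)<85)&(b>-70)&(b<125); m=near&(abs(Q[:,2]-90)<4)
for nm,v,w,lo,hi in(("y+",b,a,90,120),("y-",b,a,-65,-35),("x+",a,b,50,80),("x-",a,b,-80,-53)):
    k=m&(v>lo)&(v<hi)&(w>-30)&(w<45); print(nm,k.sum(),np.percentile(v[k],[2,50,98]) if k.sum() else "")
k=(abs(a)<62)&(abs(b)<14)&(Q[:,2]>120)&(Q[:,2]<133); print("drive",k.sum(),np.percentile(a[k],[.3,99.7]),np.median(Q[k,2]))
for lo,hi in((15,28),(28,46)):
    kk=k&(a>lo)&(a<hi);print(lo,np.percentile(b[kk],[1,50,99]))
E
```

```text
t 4.13 pos [537.1 108.1 121.7] yaw -66.2 F [-0.4 -0.5 -1.3] grip 0.161 42.4
inc [ 0.  0. -0.] [0. 0. 0.]
y+ 2956 [ 99.2 102.6 107.6]
y- 2570 [-52.1 -47.7 -44.1]
x+ 1985 [58.9 61.5 63.7]
x- 145 [-70.6 -67.7 -64.9]
drive 8438 [-52.3  46.9] 127.77346570644559
15 [-7.   0.4  7.5]
28 [-7.1  0.1  7.6]
```

Request:
jog_arm([
  [0,0.0007,0,0,0,0,-1],
  [0,0.0007,0.006,0,0,0,-1],
  [0,0.0007,0.012,0,0,0,-1],
  [0,0.0007,0.018,0,0,0,-1],
  [0,0.0007,0.022,0,0,0,-1],
])

```text
clock: 4.6
position: [0.5372, 0.1071, 0.0991]
ee_rot: [0.979, 0.206, -0.0, 0.0]
ft_force: [-0.9, -0.4, -2.6]
grip_width: 0.162
grasp_force: 42.4
```

Request:
jog_arm([
  [0,0,0.005,0,0,0,-1],
  [0,0,0.01,0,0,0,-1],
  [0,0,0.015,0,0,0,-1],
  [0,0,0.019,0,0,0,-1],
  [0,0,0.0215,0,0,0,-1],
])

```text
clock: 5.02
position: [0.5374, 0.1072, 0.0779]
ee_rot: [0.979, 0.206, -0.0, 0.0]
ft_force: [0.3, -0.2, -0.9]
grip_width: 0.156
grasp_force: 42.4
```

```bash
python3 -c "
from h import *
go(537,107.5,75.9,-66.2)"
```

```text
t 5.02 pos [537.4 107.2  77.9] yaw -66.23 F [ 0.3 -0.2 -0.9] grip 0.156 42.4
inc [-0.0002 -0.0005  0.002 ] [-0.      0.0006 -0.0006]
```

Request:
jog_arm([
  [0,0,0.001,0,0,0,-1],
  [0,0,0.002,0,0,0,-1],
  [0,0,0.0025,0,0,0,-1],
])

```text
clock: 5.27
position: [0.5377, 0.1073, 0.0762]
ee_rot: [0.979, 0.206, 0.0, -0.0]
ft_force: [-0.4, -0.1, -0.7]
grip_width: 0.16
grasp_force: 42.5
```

Request:
jog_arm([
  [0,0,0,0,0,0,-0.55],
  [0,0,0,0,0,0,-0.45],
  [0,0,0,0,0,0,-0.3],
  [0,0,0,0,0,0,-0.3],
  [0,0,0,0,0,0,-0.3],
])

```text
clock: 5.68
position: [0.5377, 0.1073, 0.0763]
ee_rot: [0.979, 0.206, 0.0, -0.0]
ft_force: [0.3, -0.0, -0.3]
grip_width: 0.352
grasp_force: 0.0
```

```bash
python3 - <<'E'
from h import *
from workcell import optics
np.set_printoptions(precision=1,suppress=True)
go(537,107.5,175,-66.2)
c=optics.camera("wrist"); np.savez("w5.npz",**c)
t=np.deg2rad(23.8); ex=np.array([np.cos(t),np.sin(t)]);ey=np.array([-ex[1],ex[0]]); o=np.array([537.4,107.3])
W=cloud(c)*1000; Q=W.reshape(-1,3); Q=Q[np.isfinite(Q[:,2])]; d=Q[:,:2]-o; a,b=d@ex,d@ey
k=(abs(a)<62)&(abs(b)<11)&(Q[:,2]>75)&(Q[:,2]<95)&(a>15); print(k.sum(),np.percentile(Q[k,2],[10,50,90]))
E
```

```text
t 5.68 pos [537.7 107.3  76.3] yaw -66.23 F [ 0.3 -0.  -0.3] grip 0.352 0.0
inc [-0.  -0.  -0.1] [-0. -0. -0.]
3890 [81.2 82.2 89.9]
```

Request:
jog_arm([
  [0,0,-0.01,0,0,0,-0.3],
  [0,0,-0.03,0,0,0,-0.3],
  [0,0,-0.055,0,0,0,-0.3],
  [0,0,-0.07,0,0,0,-0.3],
  [0,0,-0.08,0,0,0,-0.3],
])

```text
clock: 6.15
position: [0.5385, 0.1073, 0.1588]
ee_rot: [0.979, 0.206, 0.001, -0.0]
ft_force: [-0.1, -0.6, 0.1]
grip_width: 0.348
grasp_force: 0.0
```

```bash
python3 - <<'E'
from h import *
go(493.2,201,155,-66.2)
E
```

```text
t 6.15 pos [538.5 107.3 158.8] yaw -66.25 F [-0.1 -0.6  0.1] grip 0.348 0.0
inc [-0.0037 -0.104   0.0038] [-0.0001 -0.0029 -0.0009]
```

Request:
jog_arm([
  [-0.001,-0.025,0,0,0,0,-0.3],
  [-0.002,-0.055,0,0,0,0,-0.3],
  [-0.003,-0.08,0,0,0,0,-0.3],
  [-0.0037,-0.098,0.002,0,0,0,-0.3],
  [-0.0037,-0.104,0.0038,0,0,0,-0.3],
])

```text
clock: 6.57
position: [0.4907, 0.204, 0.1523]
ee_rot: [0.978, 0.208, -0.0, -0.001]
ft_force: [0.3, -0.3, -0.4]
grip_width: 0.351
grasp_force: 0.0
```

Request:
jog_arm([
  [0,0,0,0,0,0,-0.3],
  [0,0,0,0,0,0,-0.3],
])

```text
clock: 6.73
position: [0.4926, 0.2, 0.1523]
ee_rot: [0.979, 0.206, -0.0, 0.0]
ft_force: [-0.6, -0.7, -0.3]
grip_width: 0.351
grasp_force: 0.0
```

```bash
python3 - <<'E'
from h import *
from workcell import optics
go(493.2,201,82,-66.2)
c=optics.camera("wrist"); cv2.imwrite("pics/w6.png",c["color"][...,::-1])
W=cloud(c)*1000; Q=W.reshape(-1,3);Q=Q[np.isfinite(Q[:,2])]
c=optics.camera("top"); T=cloud(c); q=pts(T,228,315,165,250,.084,.1); print("top rim",rect(q))
t=np.deg2rad(23.8); ex=np.array([np.cos(t),np.sin(t)]);ey=np.array([-ex[1],ex[0]]); d=Q[:,:2]-np.array([493.2,201]); a,b=d@ex,d@ey
k=(abs(Q[:,2]-90)<4)&(abs(b)<12)&(a>25)&(a<60)
for lo in(25,40,50): 
    kk=k&(a>lo)&(a<lo+10); print("wall",kk.sum(),np.percentile(b[kk],[2,50,98]))
k=(abs(Q[:,2]-82)<4)&(b<-25)&(b>-130)&(a>-30)&(a<60); 
for lo,hi in((-65,-30),(-125,-80)):
    kk=k&(b>lo)&(b<hi); print("drives",kk.sum(),np.percentile(b[kk],[2,98]),np.percentile(a[kk],[99]),np.median(Q[kk,2]))
E
```

```text
t 6.73 pos [492.6 200.  152.3] yaw -66.26 F [-0.6 -0.7 -0.3] grip 0.351 0.0
inc [ 0.001  -0.0007  0.0703] [ 0.0005  0.0002 -0.0011]
top rim ((537.0409545898438, 102.01934814453125), (134.6201171875, 97.0001220703125), 23.628097534179688)
wall 245 [-2.57181554  1.29260534  4.6542457 ]
wall 272 [-3.07027908  0.73315577  4.53532505]
wall 285 [-3.030757    0.71422667  4.46496278]
drives 3348 [-53.93221923 -39.57602471] [49.38198887] 82.0981310137046
drives 3546 [-111.56855585  -97.13565253] [49.45290452] 82.00159225861258
```

View pics/w6.png

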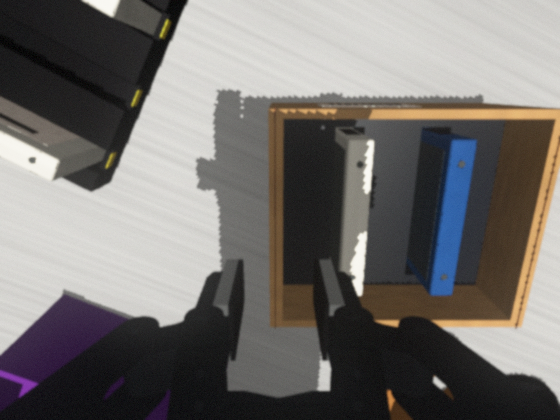

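Both drives sit at 82 mm, which is fully home. The blue one is at (455,210) and the wall rim at (277,220) lies between the fingers (235 and 325).

Request:
jog_arm([
  [0.0005,-0.0013,0.015,0,0,0,-0.3],
  [0.0005,-0.0013,0.032,0,0,0,-0.3],
  [0.0005,-0.0013,0.049,0,0,0,-0.3],
  [0.0005,-0.0013,0.063,0,0,0,-0.3],
  [0.0005,-0.0013,0.07,0,0,0,-0.3],
])

```text
clock: 7.25
position: [0.4921, 0.2006, 0.0808]
ee_rot: [0.979, 0.205, -0.001, 0.001]
ft_force: [-0.1, -1.1, -0.3]
grip_width: 0.351
grasp_force: 0.0
```

Request:
jog_arm([
  [0,0,0,0,0,0,-0.6],
  [0,0,0,0,0,0,-1],
  [0,0,0,0,0,0,-1],
  [0,0,0,0,0,0,-1],
  [0,0,0,0,0,0,-1],
], grip_force=45)

```text
clock: 7.67
position: [0.4924, 0.202, 0.0827]
ee_rot: [0.979, 0.206, 0.0, 0.0]
ft_force: [1.2, -1.7, -2.2]
grip_width: 0.078
grasp_force: 47.0
```

```bash
python3 - <<'E'
from h import *
def st(x,y):
    t=np.deg2rad(-8.4);return 550.5+x*np.cos(t)-y*np.sin(t),-260+x*np.sin(t)+y*np.cos(t)
print("home wall",st(0,76),"y=200 stage",st(0,276))
go(*st(0,276),82,-98.4)
E
```

```text
home wall (np.float64(561.6023101707433), np.float64(-184.81530269481289)) y=200 stage (np.float64(590.8189158832256), np.float64(13.03916389778476))
t 7.67 pos [492.4 202.   82.7] yaw -66.25 F [ 1.2 -1.7 -2.2] grip 0.078 47.0
inc [0.014  0.2126 0.0007] [ 0.000e+00 -5.000e-04  5.611e-01]
```

```bash
python3 - <<'E'
from h import *
def st(x,y):
    t=np.deg2rad(-8.4);return 550.5+x*np.cos(t)-y*np.sin(t),-260+x*np.sin(t)+y*np.cos(t)
go(*st(0,366),83,-98.4)
E
```

```text
t 7.67 pos [492.4 202.   82.7] yaw -66.25 F [ 1.2 -1.7 -2.2] grip 0.078 47.0
inc [ 0.0618  0.1364 -0.0003] [ 0.000e+00 -5.000e-04  5.611e-01]
```

Request:
jog_arm([
  [0.002,0.005,0,0,0,0.02,-1],
  [0.006,0.014,0,0,0,0.06,-1],
  [0.011,0.025,0,0,0,0.1,-1],
  [0.016,0.036,0,0,0,0.15,-1],
  [0.021,0.046,0,0,0,0.19,-1],
])

```text
clock: 8.08
position: [0.5312, 0.1678, 0.0827]
ee_rot: [0.994, 0.109, 0.0, -0.0]
ft_force: [-2.2, 3.3, 1.9]
grip_width: 0.072
grasp_force: 47.5
```

```bash
cat >> h.py <<'E'
def st(x,y):
    t=np.deg2rad(-8.4);return 550.5+x*np.cos(t)-y*np.sin(t),-260+x*np.sin(t)+y*np.cos(t)
E
python3 - <<'E'
from h import *
from workcell import optics
go(*st(0,366),83,-98.4)
c=optics.camera("top"); np.savez("t7.npz",**c); T=cloud(c); q=pts(T,228,330,150,250,.084,.1); print("top rim",rect(q)); print(cv2.boxPoints(rect(q)))
E
```

```text
t 8.08 pos [531.2 167.8  82.7] yaw -77.44 F [-2.2  3.3  1.9] grip 0.072 47.5
inc [ 0.0567  0.08   -0.0003] [-0.0005 -0.0005  0.3659]
top rim ((556.7416381835938, 57.99207305908203), (134.96717834472656, 89.56745147705078), 12.142459869384766)
[[4.8134790e+02 8.7579170e+01]
 [5.0018774e+02 1.5558243e-02]
 [6.3213538e+02 2.8404976e+01]
 [6.1329553e+02 1.1596859e+02]]
```

Request:
jog_arm([
  [0.01,0.013,0,0,0,0.06,-1],
  [0.02,0.027,0,0,0,0.12,-1],
  [0.03,0.042,0,0,0,0.19,-1],
  [0.04,0.056,0,0,0,0.25,-1],
  [0.049,0.068,0,0,0,0.31,-1],
])

```text
clock: 8.55
position: [0.5939, 0.1129, 0.0827]
ee_rot: [0.999, -0.045, 0.0, -0.0]
ft_force: [-3.2, 4.8, 5.2]
grip_width: 0.079
grasp_force: 47.9
```

Request:
jog_arm([
  [0.004,0.008,0,0,0,0.035,-1],
  [0.004,0.012,0,0,0,0.056,-1],
  [0.004,0.014,0,0,0,0.056,-1],
  [0.004,0.014,0,0,0,0.056,-1],
])

```text
clock: 8.88
position: [0.596, 0.0983, 0.0827]
ee_rot: [0.998, -0.07, 0.001, 0.0]
ft_force: [2.6, -1.9, 2.4]
grip_width: 0.077
grasp_force: 47.5
```

```bash
cat > m.py <<'E'
from h import *
from workcell import optics
go(*st(0,366),83,-98.4)
c=optics.camera("top"); T=cloud(c)*1000; Q=T.reshape(-1,3); Q=Q[np.isfinite(Q[:,2])]
t=np.deg2rad(-8.4); e=np.array([np.cos(t),np.sin(t)]); d=Q[:,:2]-[550.5,-260]; sx=d@e; sy=d@np.array([-e[1],e[0]])
k=(abs(Q[:,2]-90)<5)&(abs(sx)<90)&(sy>15)&(sy<330)
r=cv2.minAreaRect(np.c_[sx,sy][k].astype(np.float32)); print("carton in station",k.sum(),r); print(cv2.boxPoints(r).round(1).tolist())
for s in(-1,1):
    k2=k&(sx*s>50); print("side",s,k2.sum(),np.percentile(sx[k2],[2,50,98]).round(1), np.polyfit(sy[k2],sx[k2],1).round(4))
E
python3 m.py
```

```text
t 8.88 pos [596.   98.3  82.7] yaw -98.06 F [ 2.6 -1.9  2.4] grip 0.077 47.5
inc [ 0.0073 -0.0049 -0.0003] [ 0.0003 -0.0015  0.0059]
carton in station 286 ((-4.743629455566406, 242.58868408203125), (135.74928283691406, 78.14452362060547), 1.490686058998108)
[[-73.5999984741211, 279.8999938964844], [-71.5999984741211, 201.8000030517578], [64.0999984741211, 205.3000030517578], [62.099998474121094, 283.3999938964844]]
side -1 65 [-71.8 -68.  -51.5] [ -0.0866 -45.5661]
side 1 62 [52.  59.1 62.9] [1.750e-02 5.465e+01]
```

Request:
jog_arm([
  [0.001,0.008,0,0,0,0.01,-1],
  [0.003,0.024,0,0,0,0.026,-1],
  [0.006,0.044,0,0,0,0.028,-1],
  [0.0075,0.065,0,0,0,0.028,-1],
  [0.0075,0.08,0,0,0,0.028,-1],
])

```text
clock: 9.35
position: [0.5916, 0.0187, 0.0827]
ee_rot: [0.996, -0.084, 0.0, -0.001]
ft_force: [0.6, 7.0, 5.4]
grip_width: 0.076
grasp_force: 48.0
```

Request:
jog_arm([
  [0,0.005,0,0,0,0,-1],
  [0,0.005,0,0,0,0,-1],
])

```text
clock: 9.52
position: [0.5905, 0.0119, 0.0826]
ee_rot: [0.996, -0.085, -0.0, 0.001]
ft_force: [-2.6, -5.1, 9.7]
grip_width: 0.076
grasp_force: 48.5
```

```bash
sed -i 's/go(.*/go(*st(0,150),83,-98.4)/' m.py; python3 m.py
```

```text
t 9.52 pos [590.5  11.9  82.6] yaw -99.8 F [-2.6 -5.1  9.7] grip 0.076 48.5
inc [ 0.0032  0.1248 -0.0002] [ 0.0011  0.0003 -0.0244]
carton in station 224 ((-2.0661544799804688, 141.42576599121094), (135.2740478515625, 50.504112243652344), 0.19001679122447968)
[[-69.80000305175781, 166.5], [-69.5999984741211, 115.9000015258789], [65.69999694824219, 116.4000015258789], [65.5, 166.89999389648438]]
side -1 47 [-69.4 -65.3 -51.4] [ -0.2168 -33.9909]
side 1 51 [50.2 61.3 65.1] [ 0.121  43.8922]
```

Request:
jog_arm([
  [0.0015,0.008,0,0,0,0,-1],
  [0.0022,0.022,0,0,0,0,-1],
  [0.0026,0.038,0,0,0,0,-1],
  [0.003,0.052,0,0,0,0,-1],
  [0.0032,0.06,0,0,0,0,-1],
])

```text
clock: 9.98
position: [0.5842, -0.0452, 0.0826]
ee_rot: [0.996, -0.084, 0.0, -0.001]
ft_force: [0.7, 6.6, 6.7]
grip_width: 0.076
grasp_force: 48.2
```

Request:
jog_arm([
  [0,0,0,0,0,0,-1],
])

```text
clock: 10.07
position: [0.5839, -0.0467, 0.0827]
ee_rot: [0.996, -0.085, 0.0, 0.0]
ft_force: [-1.0, -2.8, 7.2]
grip_width: 0.078
grasp_force: 48.4
```

```bash
sed -i 's/sy<330/sy<210/' m.py; python3 m.py
```

```text
t 10.07 pos [583.9 -46.7  82.7] yaw -99.74 F [-1.  -2.8  7.2] grip 0.078 48.4
inc [-0.0003  0.0659 -0.0003] [ 0.     -0.0002 -0.0233]
carton in station 182 ((-0.1127471923828125, 72.61483764648438), (33.41988754272461, 135.61753845214844), 85.97457122802734)
[[-68.9000015258789, 60.70000076293945], [66.4000015258789, 51.20000076293945], [68.69999694824219, 84.5], [-66.5999984741211, 94.0]]
side -1 35 [-67.2 -63.1 -51.7] [ -0.222  -45.7419]
side 1 34 [51.3 61.7 67.3] [ 0.3316 38.3796]
```

Request:
jog_arm([
  [0.0002,0.008,0,0,0,0,-1],
  [0.0005,0.022,0,0,0,0,-1],
  [0.0009,0.038,0,0,0,0,-1],
  [0.0013,0.054,0,0,0,0,-1],
  [0.0016,0.066,0,0,0,0,-1],
])

```text
clock: 10.53
position: [0.5749, -0.1098, 0.0827]
ee_rot: [0.997, -0.083, 0.0, -0.001]
ft_force: [1.0, 8.4, 7.5]
grip_width: 0.074
grasp_force: 48.3
```

Request:
jog_arm([
  [0.0002,0.01,0,0,0,0,-1],
  [0.0005,0.022,0,0,0,0,-1],
  [0.0008,0.034,0,0,0,0,-1],
  [0.001,0.044,0,0,0,0,-1],
  [0.0012,0.05,0,0,0,0,-1],
])

```text
clock: 10.95
position: [0.5678, -0.1591, 0.0827]
ee_rot: [0.996, -0.084, 0.0, -0.001]
ft_force: [1.2, 8.5, 9.9]
grip_width: 0.076
grasp_force: 48.5
```

```bash
sed -i 's/go(.*/go(*st(0,79),83,-98.4)/' m.py; python3 m.py; python3 - <<'E'
from workcell import optics
import cv2
c=optics.camera("scene"); cv2.imwrite("pics/s8.png",cv2.resize(c["color"][140:360,60:340,::-1],None,fx=2,fy=2))
E
```

```text
t 10.95 pos [ 567.8 -159.1   82.7] yaw -99.6 F [1.2 8.5 9.9] grip 0.076 48.5
inc [-0.0019  0.0233 -0.0004] [-0.0022 -0.0001 -0.021 ]
carton in station 68 ((3.8720779418945312, 107.48086547851562), (132.0078125, 20.600826263427734), 0.37988024950027466)
[[-62.20000076293945, 117.30000305175781], [-62.099998474121094, 96.69999694824219], [69.9000015258789, 97.5999984741211], [69.80000305175781, 118.19999694824219]]
side -1 9 [-62.1 -56.2 -50.3] [-1.1307 62.7734]
side 1 10 [59.7 65.2 69.6] [ -0.5928 125.5878]
```

View pics/s8.png

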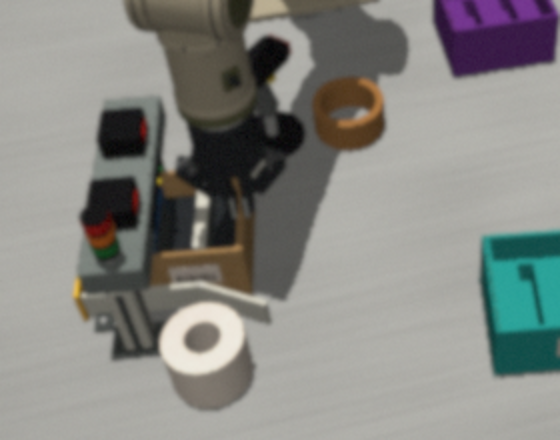

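The carton is part-way under the bridge, with its rear wall at (245,230) still pinched. Tape, label roll and scanner are in place.

Request:
jog_arm([
  [-0.0003,0.005,0,0,0,0,-1],
  [-0.0006,0.01,0,0,0,0,-1],
  [-0.001,0.014,0,0,0,0,-1],
  [-0.0015,0.017,0,0,0,0,-1],
  [-0.0015,0.019,0,0,0,0,-1],
])

```text
clock: 11.47
position: [0.5636, -0.1765, 0.0827]
ee_rot: [0.997, -0.083, 0.0, -0.001]
ft_force: [1.9, 8.7, 8.5]
grip_width: 0.075
grasp_force: 48.4
```

Request:
jog_arm([
  [0,0.001,0,0,0,0,-1],
  [0,0.002,0,0,0,0,-1],
  [0,0.003,0,0,0,0,-1],
])

```text
clock: 11.72
position: [0.5632, -0.1789, 0.0826]
ee_rot: [0.997, -0.083, 0.0, -0.002]
ft_force: [2.1, 8.2, 9.4]
grip_width: 0.079
grasp_force: 48.5
```

```bash
python3 m.py
```

```text
t 11.72 pos [ 563.2 -178.9   82.6] yaw -99.51 F [2.1 8.2 9.4] grip 0.079 48.5
inc [-0.0007  0.0031 -0.0004] [-0.0031 -0.0002 -0.0194]
carton in station 88 ((2.8386993408203125, 86.61213684082031), (20.426475524902344, 134.10960388183594), 88.7208251953125)
[[-64.4000015258789, 77.9000015258789], [69.5999984741211, 74.9000015258789], [70.0999984741211, 95.30000305175781], [-64.0, 98.30000305175781]]
side -1 13 [-64.  -55.9 -50.7] [ -0.3654 -26.5137]
side 1 19 [51.6 63.1 69.5] [ -0.9632 139.8776]
```

Request:
jog_arm([
  [0,0.001,0,0,0,0,-1],
  [0,0.002,0,0,0,0,-1],
  [0,0.003,0,0,0,0,-1],
])

```text
clock: 12.02
position: [0.5627, -0.1818, 0.0826]
ee_rot: [0.997, -0.083, 0.0, -0.002]
ft_force: [1.5, 7.7, 8.7]
grip_width: 0.077
grasp_force: 48.5
```

Request:
jog_arm([
  [0,0.001,0,0,0,0,-1],
  [0,0.002,0,0,0,0,-1],
])

```text
clock: 12.18
position: [0.5624, -0.1838, 0.0827]
ee_rot: [0.997, -0.083, 0.0, -0.002]
ft_force: [1.9, 8.3, 8.6]
grip_width: 0.081
grasp_force: 48.5
```

Request:
jog_arm([
  [0,0.001,0,0,0,0,-1],
  [0,0.002,0,0,0,0,-1],
])

```text
clock: 12.35
position: [0.5623, -0.1846, 0.0827]
ee_rot: [0.997, -0.083, 0.0, -0.002]
ft_force: [1.5, 15.4, 12.7]
grip_width: 0.076
grasp_force: 48.8
```

Request:
jog_arm([
  [0,0.001,0,0,0,0,-1],
  [0,0.002,0,0,0,0,-1],
])

```text
clock: 12.52
position: [0.5623, -0.1847, 0.0826]
ee_rot: [0.997, -0.082, -0.0, -0.004]
ft_force: [-0.3, 20.0, 14.3]
grip_width: 0.078
grasp_force: 49.1
```

Request:
jog_arm([
  [0,-0.001,0,0,0,0,-1],
  [0,-0.002,0,0,0,0,-1],
  [0,-0.003,0,0,0,0,-1],
])

```text
clock: 12.77
position: [0.5623, -0.1845, 0.0827]
ee_rot: [0.997, -0.083, 0.0, -0.002]
ft_force: [1.3, 5.6, 7.5]
grip_width: 0.074
grasp_force: 48.4
```

Request:
jog_arm([
  [0,0,0,0,0,0,-0.7],
  [0,0,0,0,0,0,-0.5],
  [0,0,0,0,0,0,-0.35],
  [0,0,0,0,0,0,-0.3],
  [0,0,0,0,0,0,-0.3],
])

```text
clock: 13.18
position: [0.5607, -0.1883, 0.082]
ee_rot: [0.996, -0.085, -0.0, 0.0]
ft_force: [0.8, -0.6, 0.8]
grip_width: 0.35
grasp_force: 0.0
```

```bash
python3 m.py
```

```text
t 13.18 pos [ 560.7 -188.3   82. ] yaw -99.72 F [ 0.8 -0.6  0.8] grip 0.35 0.0
inc [ 0.0002 -0.0066 -0.001 ] [ 0.0003  0.0008 -0.023 ]
carton in station 105 ((2.8291778564453125, 83.22752380371094), (32.284488677978516, 135.44456481933594), 86.44026184082031)
[[-65.80000305175781, 71.30000305175781], [69.4000015258789, 62.900001525878906], [71.4000015258789, 95.0999984741211], [-63.79999923706055, 103.5]]
side -1 18 [-65.3 -58.5 -51.4] [  0.0925 -65.23  ]
side 1 27 [50.4 61.4 68.5] [ -0.6446 107.7387]
```

Request:
jog_arm([
  [0,-0.003,-0.005,0,0,0,-0.3],
  [0,-0.003,-0.02,0,0,0,-0.3],
  [0,-0.003,-0.045,0,0,0,-0.3],
  [0,-0.003,-0.075,0,0,0,-0.3],
  [0,-0.003,-0.1,0,0,0,-0.3],
])

```text
clock: 13.65
position: [0.5616, -0.1852, 0.1843]
ee_rot: [0.996, -0.085, 0.0, 0.0]
ft_force: [0.5, -0.5, 0.3]
grip_width: 0.35
grasp_force: 0.0
```

Request:
jog_arm([
  [0,-0.02,-0.01,0,0,0,-0.3],
  [0,-0.05,-0.02,0,0,0,-0.3],
  [0,-0.085,-0.03,0,0,0,-0.3],
  [0,-0.11,-0.03,0,0,0,-0.3],
  [0,-0.12,-0.03,0,0,0,-0.3],
])

```text
clock: 14.07
position: [0.5828, -0.0618, 0.213]
ee_rot: [0.997, -0.082, 0.001, -0.001]
ft_force: [0.4, 0.7, -1.0]
grip_width: 0.348
grasp_force: 0.0
```

```bash
cat >> m.py <<'E'
Sp=np.c_[sx,sy]
k=(abs(Q[:,2]-90)<3.5)&(abs(sx)<75)&(sy>66)&(sy<90); print("rear wall",k.sum(),np.percentile(sx[k],[1,99]),np.percentile(sy[k],[2,50,98]),np.polyfit(sx[k],sy[k],1))
for s in(-1,1):
    k=(abs(Q[:,2]-90)<3.5)&(sx*s>55)&(sx*s<75)&(sy>15)&(sy<70); print(s,k.sum(),np.polyfit(sy[k],sx[k],1))
k=(abs(Q[:,2]-82)<4)&(abs(sx)<58)&(sy>15)&(sy<50); print("packed",k.sum(),np.percentile(sy[k],[2,98]),np.median(Q[k,2]))
for n,b in dict(tape=(290,336,238,280,.04,.06),label=(380,420,118,158,.06,.09)).items():
    q=pts(T/1000,*b);print(n,cv2.minEnclosingCircle((q[:,:2]*1000).astype(np.float32)))
s=optics.camera("scene"); A=cv2.resize(c["color"][110:290,240:470],(460,360));B=cv2.resize(s["color"][160:340,60:230],(340,360)); cv2.imwrite("pics/f.png",np.hstack([A,B])[...,::-1])
E
python3 m.py
```

```text
t 14.07 pos [582.8 -61.8 213. ] yaw -99.4 F [ 0.4  0.7 -1. ] grip 0.348 0.0
inc [-0.001   0.1221  0.1298] [-0.002  -0.0009 -0.0175]
carton in station 15 ((-31.64202117919922, 23.166810989379883), (69.58230590820312, 9.250706672668457), 5.046517848968506)
[[-66.69999694824219, 24.700000762939453], [-65.9000015258789, 15.5], [3.4000000953674316, 21.600000381469727], [2.5999999046325684, 30.799999237060547]]
side -1 7 [-66.  -64.  -61.7] [  0.1805 -67.7727]Traceback (most recent call last):
  File "m.py", line 9, in <module>
    k2=k&(sx*s>50); print("side",s,k2.sum(),np.percentile(sx[k2],[2,50,98]).round(1), np.polyfit(sy[k2],sx[k2],1).round(4))
                                            ~~~~~~~~~~~~~^^^^^^^^^^^^^^^^^^
    return _quantile_unchecked(
        a, q, axis, out, overwrite_input, method, keepdims, weights)
    return _ureduce(a,
                    func=_quantile_ureduce_func,
    ...<5 lines>...
                    overwrite_input=overwrite_input,
                    method=method)
    r = func(a, **kwargs)
    result = _quantile(arr,
                       quantiles=q,
    ...<2 lines>...
                       out=out,
                       weights=wgt)
    slices_having_nans = np.isnan(arr[-1, ...])
                                  ~~~^^^^^^^^^
IndexError: index -1 is out of bounds for axis 0 with size 0
```

Request:
jog_arm([
  [0,-0.03,0,0,0,0,-0.3],
  [0,-0.07,0,0,0,0,-0.3],
  [0,-0.11,0,0,0,0,-0.3],
  [0,-0.15,0,0,0,0,-0.3],
  [0,-0.18,0,0,0,0,-0.3],
])

```text
clock: 14.53
position: [0.6122, 0.1131, 0.2122]
ee_rot: [0.996, -0.084, -0.0, -0.0]
ft_force: [0.7, 0.7, -0.5]
grip_width: 0.354
grasp_force: 0.0
```

```bash
sed -i '/"side"/d; /^for s in(-1,1):$/{N;/k2/d}' m.py; grep -n "for s" m.py; python3 m.py
```

```text
10:for s in(-1,1):
t 14.53 pos [612.2 113.1 212.2] yaw -99.64 F [ 0.7  0.7 -0.5] grip 0.354 0.0
inc [0.     0.2992 0.1291] [-0.0004  0.0003 -0.0217]
carton in station 279 ((1.1742477416992188, 47.96736145019531), (65.14862060546875, 134.37254333496094), 89.8768539428711)
[[-66.0999984741211, 15.5], [68.30000305175781, 15.199999809265137], [68.4000015258789, 80.4000015258789], [-65.9000015258789, 80.69999694824219]]
rear wall 131 [-64.45612138  67.68264602] [69.19809248 75.67743786 80.18790779] [-1.02695162e-02  7.54559287e+01]
-1 26 [ 3.44505937e-02 -6.49465613e+01]
1 33 [3.74926275e-02 6.39092798e+01]
packed 173 [19.96940856 35.02383687] 82.62427827060799
tape ((385.4043884277344, -20.723405838012695), 40.890010833740234)
label ((730.7122802734375, -226.34674072265625), 46.972137451171875)
```

View pics/f.png

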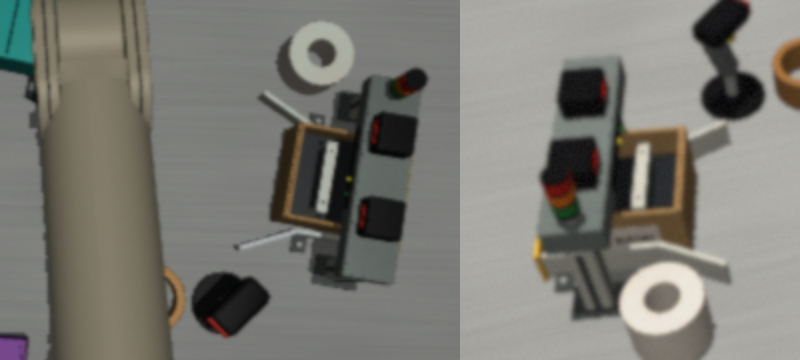

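The carton stands under the bridge at (320,175) with its rear edge at station y ≈ 80 mm, centred and square. The rolls and the scanner are untouched and the gripper is clear.

```bash
python3 -c "
from workcell import workorder
print(workorder.hand_in())"
```

```text
the job is handed in; nothing more can be done
None
```

I handed the job in at about 14.5 s with the blue drive fully home in the carton's foam slot and the carton square against the end stop under the bridge; the hand-in returned no verdict, so the result is unconfirmed.

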